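Refit the loose tamper handle and put the tamper away

TASK

The handle of the espresso tamper has come off: press its tapered stem straight down into the socket of the steel tamper base on the mat, firmly enough (about 20 N) that friction alone holds it, but never with brute force. Then lift the tamper by its handle and set it down gently, fully home and upright, in the empty well of the wooden tamping station. Leave the leveller, coffee jar, pepper mill and toothpick jar as they are.

Things in the scene. Friction and masses are not known exactly. Their poses are not given: they have to be found in the camera images.
- handle: Turned tamper handle, loose, 0.1 kg, round (any yaw serves), starting upright, stem down, in the narrow hole at one end of the station. Origin: centre of the steel ferrule's underside, z up. Ferrule 32 mm across, z 0-8 mm; beech grip with a domed top, z 8-66. Below, a 30 mm long tapered steel stem, screwed in to the user's height: its tip lies anywhere from 30 to 39 mm below the origin.
- handle_waist (a point): Middle of the grip, 36 mm above the ferrule's underside; the grip is a straight round 30 mm across from z 17 to 56 mm of the handle. Hold it here from above, with 40 N or more; held a little off the socket's axis the handle leans between the fingers as it goes in, and a leaning stem does not hold: let go and take it again to right it.
- tamper_base: Steel tamper base, loose, about 0.58 kg, round, in the recess of the mat. Origin: centre of its underside, z up. Foot 58 mm across, z 0-10 mm; neck 36 mm across up to z 36, with the tapered socket in it. The stem binds with its tip some 9 mm above this origin, the ferrule then 3 to 12 mm clear of the neck; from there it takes 10 to 20 N per mm.
- base_socket (a point): Centre of the socket mouth, 36 mm above the base's underside. Blind bore, 23 mm across its flared mouth, 19.6 mm across 2 mm down, narrowing evenly to 15.5 mm at its floor 30.5 mm down; stem 20.3 to 16.2 mm, its tip chamfered to 14. Press with about 20 N, 13 at the least: with a few N it slips off when lifted. The mat must not feel over 34 N, of which 7 N are the tamper's own weight.
- station: Walnut tamping station, fixed, a block 92 mm (x) by 220 mm (y) by 45 mm high. Origin: centre of its underside; y along its length. Cut from above: a hole 23 mm wide and 41 mm deep at y = -85 mm (the handle starts in it, its ferrule on the rim); the empty well, 64 mm wide and 14 mm deep, at y = -22 mm; a like well at y = +64 mm, in which the leveller sits.
- station_well (a point): Centre of the floor of the station's empty well, 31 mm above the worktop and 14 mm below the top of the block; the tamper's 58 mm foot goes here with 3 mm to spare all round.
- mat: Black rubber tamping mat, fixed, 140 by 140 by 8 mm, with a round recess 62 mm wide and 4 mm deep in its middle that holds the tamper base. Origin: centre of its underside; the recess floor is 4 mm above it.
- leveller: Steel coffee leveller, a round puck 58 mm across and 34 mm tall with a darker, narrower top, loose in the station's other well; its top stands 65 mm above the worktop. Origin: centre of its underside. Leave it.
- coffee_jar: Coffee jar with a red lid, 81 mm across, 163 mm tall, standing at the right. Origin: centre of its underside. Leave it.
- pepper_mill: Brown wooden pepper mill, 58 mm across, 170 mm tall, standing at the right, near the far edge. Origin: centre of its underside. Leave it.
- toothpicks: Small glass jar of white sticks, 52 mm across, 83 mm tall, at the far edge in the middle. Origin: centre of its underside. Leave it.
Things that resemble listed ones, but are neither listed nor needed, are in the scene too. There is more than one size of the handle; the job needs the middle-sized.

How it is judged:
By the outcome, as a careful person would: the job done as asked, in the order asked, and still so for the second after the job is handed in, with the robot touching nothing.
It also fails if it takes over 67 s, if anything falls off the work surface, if the arm or the gripper's body presses on something with over 40 N, if the wrist force passes 120 N, or if a joint passes its speed limit or range.

ROBOT

A 6-joint arm with a two-finger parallel gripper is mounted at the origin on the work surface; the furniture and walls round the work are solid. World frame = base frame: x ahead of the robot, y to its left, z up, the work surface at z = 0. Lengths are in mm, angles in rad, forces in N, time in s.
With the tool pointing down it reaches from about 350 to 875 mm from the base axis. Payload 4.2 kg.
Tool frame: the origin (TCP) lies on the mounting face of the last link; the fingertips stand 173 mm ahead of it and the grasp point (between the pads) lies grip_point_offset ahead of it (grip_point_offset is the distance from the TCP to the grasp point, in mm); z points along the fingers, y is the line along which they close (so a half turn about z gives the same grasp; the last joint's range is limited). The gripper opens to 85 mm and grips with 20 to 120 N. Pads are 22 mm wide; open, the fingers measure 114 mm over their backs; the gripper's body (76 mm by 85 mm) begins 54 mm behind the grasp point. The pads swing forward as they close: fully open they stand 13 mm farther back than shut.
Start: joints at [-0.866, 0.385, 0.008, 0, -1.194, -0.259], TCP at [269.5, -563.888, 404.712] pointing down, gripper open.
Joint ranges: [-3.14, 3.14], [-1.21, 2.06], [-1.07, 1.41], [-3.16, 2.05], [-2.99, -0.16], [-3.1, 3.1]. Speed limits (rad/s): [2.79, 2.79, 3.14, 3.14, 3.14, 3.14].

INTERFACE

Orientations are given as a unit quaternion [x, y, z, w].
In Python, from bench import read_state, get_image, job_done, recognise, place_of, grip_point_offset gives the robot as it stands. The module is installed in compiled form; this text tells all that it offers.
- The arm moves only by the tool carry_out, never from a script. Its arguments are lists of equal length, an entry for each row: "slide": the shift along the tool's x, y, z in m, a list of three; "roll": the turn about the tool's z in degrees; "claw": the finger opening in m, from 0 to 0.0854. A call has 1 to 8 rows; each row is the pose to reach, as a shift and turn from the pose commanded when the call began, along the tool's axes at that moment; what a row does not reach only later rows make up. A row lasts 1/8 s, in which the tool goes at most 62.5 mm and 10.7 degrees, less where a joint would pass 70% of its speed; a pose out of reach is approached as far as the arm can. A call with a gripper value outside its range is refused whole. The fingers move at their own pace and stop on an object; the grip force is fixed at half the most. Time passes only in rows, so rows that repeat a pose let the fingers close. It gives the time, the measured TCP pose, the force, the opening and the grip force at its end, in the units of the state.
- read_state(): the state, without advancing time (a new reading comes with each control period).
- get_image(name): name is "scene" or "top"; returns a dict with "img" (420x560x3 uint8, red, green, blue), "z_map" (420x560 float32, mm along the optical axis (not along the pixel's ray), 0 where there is no reading), "mtx" (3x3 intrinsics, pixels), "k1" (the pictures are not rectified: a ray, as slopes to the right and down, at radius r is drawn at 1 + k1 r^2 times it, then the intrinsics apply), "world_from_camera" (4x4, takes a point from camera to world coordinates). Camera axes: x right, y up, looking along -z (the intrinsics and any distortion apply to the point x, -y, -z); pixel columns grow to the right and rows downward; lengths in mm; the calibration is good to about 2 mm. A picture is of the moment at which its call begins.
- job_done(): hands the job in; it is judged then, once.
Trained networks look in a picture, given as the dict that the camera call returned (one of the last four; its "shot" number tells which), for a name from the list of things; names that differ only in an ending like _2 or _b are one class to them, and where a whole thing is asked for, a point or a joint stands for the part that bears it (a point fixed in the world has none). Each returns a list of dicts, best first, with "conf" (0 to 1); they miss things now and then, are a little off and sometimes report something else, mostly with a low value. They report only what shows in the picture. A call takes as long as a camera call. They do not tell look-alikes from the thing itself.
- recognise(picture, thing): "at" ([column, row] in pixels, amid what is visible of it).
- place_of(picture, thing): "at" ([column, row] in pixels: a listed point, or the origin of a listed thing).
The state is a dict: "clock": time; "joints": joint angles; "joint_vel": joint speeds; "joint_efforts": joint torques, N m; "position": TCP position; "ee_rot": TCP orientation; "contact_force": force on the tool from outside, world axes, zero at the start; "wrist_torque": the same for the moment, N m; "gripper_width": finger opening in mm; "grasp_force": force on a finger pad.
Only numpy, scipy, OpenCV 4.12 (cv2) and the standard library are available. Lean on these libraries where they do the work, as an engineer would, in place of code of your own. Each camera call takes 0.05 s, during which the arm holds its last target. There are 200 camera calls.

## Working session

There is one attempt and no reset: what is moved stays moved. The work goes in short steps, Python scripts to look and compute and a tool call to move; the robot and the scene stay as the last step left them, time stands still between calls to the robot, and variables do not carry over. Pictures are saved under pics/ and viewed, at most 10 in all, crops included, and the job is handed in when it is done.

Besides the shell and the picture viewer there is one more tool, called after ">>>" as name(argument=value, ...) on one line, values as JSON. carry_out: Moves the arm, as the interface text tells. Its arguments: {"type":"object","properties":{"slide":{"type":"array"},"roll":{"type":"array"},"claw":{"type":"array"}},"required":["slide","roll","claw"]}

```bash
mkdir -p pics
cat > h.py <<'E'
import numpy as np, cv2
from bench import *
def ray(p,px):
    m=p["mtx"];s=np.array([(px[0]-m[0,2])/m[0,0],(px[1]-m[1,2])/m[1,1]]);u=s.copy()
    for _ in range(30): u=s/(1+p["k1"]*(u@u))
    T=p["world_from_camera"];return T[:3,3],T[:3,:3]@np.array([u[0],-u[1],-1])
def at_z(p,px,z):
    o,d=ray(p,px);return o+d*(z-o[2])/d[2]
def dep(p,px):
    c,r=int(round(px[0])),int(round(px[1]));w=p["z_map"][r-2:r+3,c-2:c+3];w=w[w>0]
    o,d=ray(p,px);return o+d*np.median(w) if len(w) else None
def tri(p,a,q,b):
    o1,d1=ray(p,a);o2,d2=ray(q,b);d1=d1/np.linalg.norm(d1);d2=d2/np.linalg.norm(d2)
    t=np.linalg.lstsq(np.c_[d1,-d2],o2-o1,rcond=None)[0];x=o1+t[0]*d1;y=o2+t[1]*d2
    return (x+y)/2,np.linalg.norm(x-y)
def save(p,n): cv2.imwrite("pics/"+n,p["img"][:,:,::-1])
E
cat > a.py <<'E'
from h import *
np.set_printoptions(precision=1,suppress=True)
print(grip_point_offset if not callable(grip_point_offset) else grip_point_offset());print(read_state())
P={n:get_image(n) for n in("scene","top")}
for n,p in P.items():
    save(p,n+"0.png");print(n,p["mtx"][0],p["k1"],p["world_from_camera"])
    for t in["handle","handle_waist","tamper_base","base_socket","station","station_well","mat","leveller"]:
        for f in(recognise,place_of):
            try: print(n,t,f.__name__,[(np.array(d["at"]),round(d["conf"],2),dep(p,d["at"])) for d in f(p,t)[:4]])
            except Exception as e: print(n,t,f.__name__,e)
E
python3 a.py
```

```text
154.70000000000002
{'clock': 0.0, 'joints': array([-0.9,  0.4,  0. , -0. , -1.2, -0.3]), 'joint_vel': array([-0.,  0.,  0.,  0.,  0., -0.]), 'joint_efforts': array([ -0. , -39.2,  18.8,   4.2,  -0. ,   0. ]), 'position': array([ 269.4, -563.7,  403.6]), 'ee_rot': array([-0.2,  1. ,  0. , -0. ]), 'contact_force': array([ 0.1, -0.6, -0.6]), 'wrist_torque': array([ 0., -0., -0.]), 'grasp_force': 0.0, 'gripper_width': 85.25687400791196}
scene [425.8   0.  276. ] -0.055767586248500554 [[   0.6    0.3   -0.8 -289.6]
 [  -0.8    0.2   -0.5 -549.5]
 [   0.     0.9    0.4  464.2]
 [   0.     0.     0.     1. ]]
scene handle call [(array([361.7, 228.8]), 0.84, array([ 498.1, -244. ,   83.8])), (array([338.1, 267.6]), 0.82, array([ 326.9, -274.1,   79.5])), (array([381.3, 266.8]), 0.81, array([ 447. , -314. ,   38.5]))]
scene handle call [(array([358.3, 243.7]), 0.98, array([ 494.9, -241.3,   48.6])), (array([384.1, 272.9]), 0.68, array([ 449.2, -320.7,   25.7])), (array([338. , 279.7]), 0.6, array([ 329.6, -274.9,   53.2]))]
scene handle_waist call [(array([357.7, 231.2]), 0.84, array([ 491.8,
[... 2849 characters left out ...]
tion call [(array([324.7, 209.7]), 0.68, array([ 484.4, -155.9,   31.4]))]
top station call [(array([320. , 208.5]), 0.84, array([ 487.4, -144.4,   31.1])), (array([137.1, 222.2]), 0.57, array([454.3, 309.3,  15.3]))]
top station_well call [(array([327.8, 210.7]), 0.74, array([ 481.9, -163.5,   31.3]))]
top station_well call [(array([331.8, 208.1]), 0.81, array([ 488.4, -173.6,   30.8]))]
top mat call [(array([146.7, 228. ]), 0.94, array([439.9, 284.5,  15.5]))]
top mat call [(array([143.1, 221.1]), 0.76, array([455.7, 287.3,  36.6]))]
top leveller call [(array([298.6, 219.1]), 0.8, array([458.9, -89.6,  64.7]))]
top leveller call [(array([297.6, 215.3]), 0.63, array([467.9, -87.3,  65.2]))]
```

Run:
```python
import cv2
a=cv2.imread("pics/top0.png");b=cv2.imread("pics/scene0.png")
cv2.imwrite("pics/c1.png",cv2.resize(a[150:310,270:430],(600,600),interpolation=cv2.INTER_CUBIC))
```

```text
(no output)
```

View pics/top0.png

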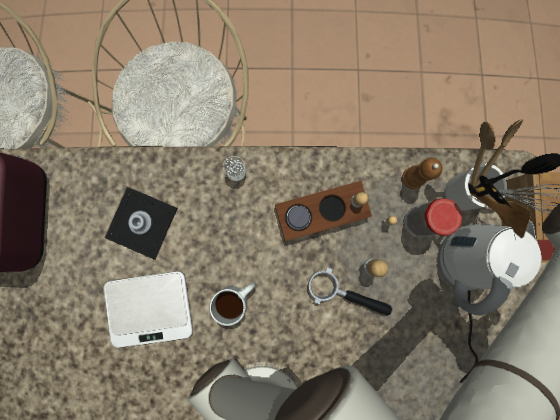

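View pics/scene0.png

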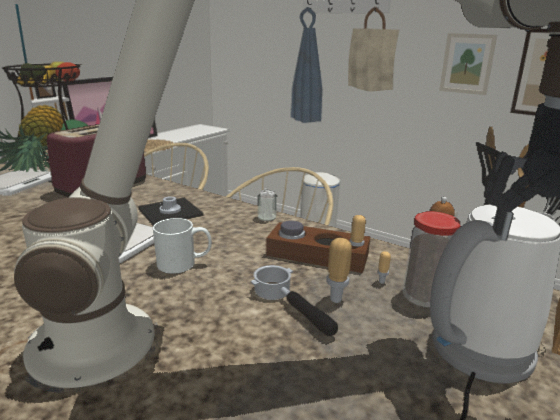

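View pics/c1.png

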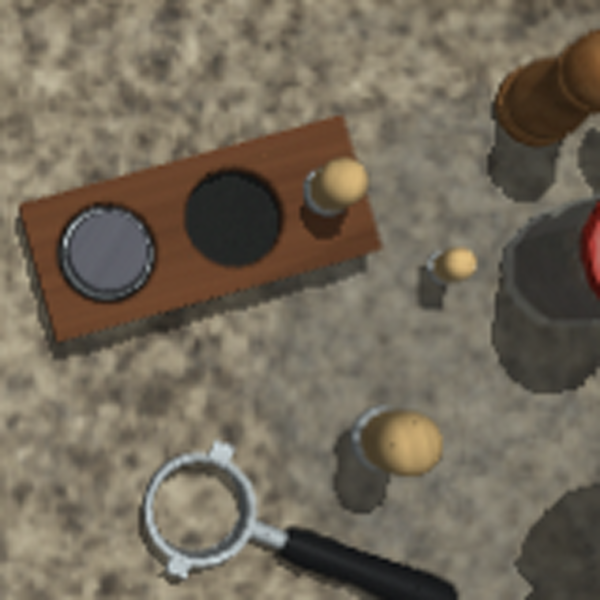

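The candidates for the handle in the top view are:
- the one in the station hole at (361,201)
- the big one on the counter at (376,267)
- the small one at (390,221)

The crop confirms the middle-sized one, standing in the station hole, so I choose that. The base on the mat is at (139,221), the empty well at (332,208) and the leveller at (298,218). Next I'll measure precisely.

```bash
cat >> h.py <<'E'
def cloud(p):
    v,u=np.mgrid[0:420,0:560];m=p["mtx"];s=np.stack([(u-m[0,2])/m[0,0],(v-m[1,2])/m[1,1]],-1);w=s.copy()
    for _ in range(30): w=s/(1+p["k1"]*(w**2).sum(-1,keepdims=True))
    z=p["z_map"];T=p["world_from_camera"]
    X=np.stack([w[...,0]*z,-w[...,1]*z,-z],-1)@T[:3,:3].T+T[:3,3];X[z<=0]=np.nan;return X
def near(X,c,r,z0,z1):
    q=X.reshape(-1,3);k=(np.hypot(q[:,0]-c[0],q[:,1]-c[1])<r)&(q[:,2]>z0)&(q[:,2]<z1);return q[k]
from scipy.optimize import least_squares
def circ(q,r,c0):
    f=least_squares(lambda c:np.hypot(q[:,0]-c[0],q[:,1]-c[1])-r,c0,loss="soft_l1");return f.x,np.sqrt(np.mean(f.fun**2))
E
python3 - <<'E'
from h import *
np.set_printoptions(precision=1,suppress=True)
for n in("scene","top"):
    p=get_image(n);X=cloud(p);print(n)
    q=near(X,(505,-237),35,66,98);print(" grip",len(q),circ(q,15,(505,-237)) if len(q)>5 else 0, "top z",np.nanmax(near(X,(505,-237),30,50,150)[:,2]))
    q=near(X,(505,-237),25,104,120);print(" dome",len(q),q.mean(0) if len(q) else 0)
    q=near(X,(455,300),30,33,46);print(" neck top",len(q),q.mean(0),q[:,2].min(),q[:,2].max())
    q=near(X,(455,300),40,16,32);print(" neck side",len(q),circ(q,18,(455,300)) if len(q)>5 else 0)
    q=near(X,(460,-89),45,60,70);print(" leveller",len(q),q.mean(0))
    q=near(X,(470,-160),130,42,48);print(" station top",len(q),cv2.minAreaRect(q[:,:2].astype(np.float32)))
    q=near(X,(488,-172),45,26,36);print(" well floor",len(q),q.mean(0))
    q=near(X,(455,295),110,5,11);print(" mat",len(q),cv2.minAreaRect(q[:,:2].astype(np.float32)))
    print(" tall",[(c,np.nanmax(near(X,c,60,0,500)[:,2])) for c in((360,-480),(350,-560),(440,-390),(540,-370),(450,-480),(520,-520))])
from scipy.spatial.transform import Rotation as R
print(R.from_quat(read_state()["ee_rot"]).as_matrix().round(3))
E
```

```text
scene
 grip 193 (array([ 504.9, -231.3]), np.float64(1.2401101677006843)) top z 110.31853478348557
 dome 54 [ 499.7 -233.5  107.4]
 neck top 64 [451.4 302.   37.3] 33.365575780778386 40.612390895453416
 neck side 91 (array([453.7, 303.7]), np.float64(2.732552309052073))
 leveller 194 [459.5 -90.2  63.5]
 station top 942 ((480.70196533203125, -149.92062377929688), (96.19279479980469, 220.92266845703125), 16.30465316772461)
 well floor 147 [ 499.  -156.5   30.7]
 mat 760 ((452.74609375, 303.16827392578125), (146.12759399414062, 144.26654052734375), 66.66931915283203)
 tall [((360, -480), np.float64(499.97108214214893)), ((350, -560), np.float64(489.01330700553234)), ((440, -390), np.float64(499.99682748210137)), ((540, -370), np.float64(169.34379729486182)), ((450, -480), np.float64(485.6362724654446)), ((520, -520), np.float64(276.47759561789155))]
top
 grip 36 (array([ 505. , -233.5]), np.float64(0.2677991941457794)) top z 114.44947169892714
 dome 107 [ 504.8 -232.6  108.9]
 neck top 132 [454.8 303.7  39.5] 33.561898806263684 45.363307688077725
 neck side 161 (array([454. , 300.8]), np.float64(5.05971672198511))
 leveller 387 [464.8 -89.1  64.8]
 station top 2000 ((482.2092590332031, -151.50057983398438), (92.32331085205078, 221.4014892578125), 15.606973648071289)
 well floor 512 [ 488.7 -173.4   31. ]
 mat 2380 ((456.6535949707031, 303.2322998046875), (173.72073364257812, 174.5081329345703), 84.54557800292969)
 tall [((360, -480), np.float64(242.5236189314263)), ((350, -560), np.float64(242.5236189314263)), ((440, -390), np.float64(499.520888221709)), ((540, -370), np.float64(171.39270819935962)), ((450, -480), np.float64(304.42424452832256)), ((520, -520), np.float64(276.92474671485))]
[[-0.9 -0.4  0. ]
 [-0.4  0.9 -0. ]
 [-0.  -0.  -1. ]]
```

```bash
cat >> h.py <<'E'
from scipy.spatial.transform import Rotation as Rot
def rel(*G):
    s=read_state();M=Rot.from_quat(s["ee_rot"]).as_matrix()
    print("t",round(s["clock"],2),"grasp pt",(s["position"]+grip_point_offset*M[:,2]).round(1),"tool z",M[:,2].round(4),"F",s["contact_force"].round(1),"w",round(s["gripper_width"],1),"roll to align x=-X: %.1f"%np.degrees(np.arctan2(-M[0,1]*-1*-1,-M[0,0])))
    for g in G: print(g,"slide m",(M.T@(np.array(g)-s["position"]-grip_point_offset*M[:,2])/1000).round(4))
E
python3 - <<'E'
from h import *
print(Rot.from_quat(read_state()["ee_rot"]).as_matrix().round(3))
rel((275,-560,330),(335,-330,330),(505,-233.5,200),(505,-233.5,130))
E
```

```text
[[-0.902 -0.431  0.   ]
 [-0.431  0.902 -0.   ]
 [-0.    -0.    -1.   ]]
t 1.8 grasp pt [ 269.5 -563.9  250. ] tool z [ 0. -0. -1.] F [-0.7 -0.1 -0.3] w 85.0 roll to align x=-X: 25.5
(275, -560, 330) slide m [-0.0066  0.0011 -0.08  ]
(335, -330, 330) slide m [-0.1599  0.1828 -0.08  ]
(505, -233.5, 200) slide m [-0.3549  0.1965  0.05  ]
(505, -233.5, 130) slide m [-0.3549  0.1965  0.12  ]
```

>>> carry_out(slide=[[0, 0, -0.05], [-0.01, 0.01, -0.08], [-0.05, 0.06, -0.08], [-0.09, 0.105, -0.08], [-0.125, 0.15, -0.08], [-0.165, 0.175, -0.08], [-0.22, 0.185, -0.07], [-0.27, 0.19, -0.05]], roll=[0, 0, 5, 10, 15, 20, 25.5, 25.5], claw=[0.085, 0.085, 0.085, 0.085, 0.085, 0.085, 0.085, 0.085])

```text
clock: 2.8
position: [432.1, -274.6, 456.0]
ee_rot: [-0.001, 1.0, -0.001, 0.002]
contact_force: [0.5, -0.2, -0.8]
gripper_width: 85.1
grasp_force: 0.0
```

```bash
python3 -c "
from h import *
rel((505,-233.5,180),(505,-233.5,130))"
```

```text
t 2.8 grasp pt [ 432.7 -274.8  301.3] tool z [ 0.004  -0.0014 -1.    ] F [ 0.5 -0.2 -0.8] w 85.1 roll to align x=-X: 0.1
(505, -233.5, 180) slide m [-0.0718  0.0414  0.1216]
(505, -233.5, 130) slide m [-0.0716  0.0414  0.1716]
```

>>> carry_out(slide=[[-0.035, 0.02, 0.03], [-0.072, 0.041, 0.08], [-0.072, 0.041, 0.13], [-0.072, 0.041, 0.165], [-0.072, 0.041, 0.165], [-0.072, 0.041, 0.165]], roll=[0, 0, 0, 0, 0, 0], claw=[0.085, 0.085, 0.085, 0.085, 0.085, 0.085])

```text
clock: 3.55
position: [503.9, -235.3, 291.4]
ee_rot: [-0.001, 1.0, -0.001, 0.001]
contact_force: [-0.2, -0.7, 1.0]
gripper_width: 85.2
grasp_force: 0.0
```

```bash
python3 -c "
from h import *
rel((505,-233.5,81))
p=get_image('scene');save(p,'s1.png')"
```

```text
t 3.55 grasp pt [ 504.3 -235.4  136.7] tool z [ 0.0027 -0.0011 -1.    ] F [-0.2 -0.7  1. ] w 85.2 roll to align x=-X: 0.1
(505, -233.5, 81) slide m [-0.0005  0.002   0.0557]
```

>>> carry_out(slide=[[-0.0005, 0.002, 0.03], [-0.0005, 0.002, 0.055], [-0.0005, 0.002, 0.055], [-0.0005, 0.002, 0.055], [-0.0005, 0.002, 0.055], [-0.0005, 0.002, 0.055], [-0.0005, 0.002, 0.055], [-0.0005, 0.002, 0.055]], roll=[0, 0, 0, 0, 0, 0, 0, 0], claw=[0.085, 0.085, 0.085, 0.05, 0.02, 0, 0, 0])

```text
clock: 4.6
position: [504.0, -233.1, 235.9]
ee_rot: [-0.001, 1.0, -0.0, 0.001]
contact_force: [-0.8, -0.0, 6.7]
gripper_width: 28.7
grasp_force: 58.8
```

```bash
python3 -c "
from h import *
s=read_state();print(s['grasp_force'],s['wrist_torque']);rel((505,-233.5,81))"
```

```text
58.81015956401825 [0.19418656 0.24565733 0.01270928]
t 4.6 grasp pt [ 504.3 -233.2   81.2] tool z [ 1.7e-03 -7.0e-04 -1.0e+00] F [-0.8 -0.   6.7] w 28.7 roll to align x=-X: 0.1
(505, -233.5, 81) slide m [-0.0007 -0.0003  0.0002]
```

>>> carry_out(slide=[[0, 0, -0.03], [0, 0, -0.075], [0, 0.03, -0.12], [0.005, 0.09, -0.12], [0.01, 0.15, -0.12], [0.02, 0.21, -0.12], [0.025, 0.27, -0.12], [0.03, 0.33, -0.12]], roll=[0, 0, 0, 0, 0, 0, 0, 0], claw=[0, 0, 0, 0, 0, 0, 0, 0])

```text
clock: 5.6
position: [472.6, 98.8, 354.5]
ee_rot: [-0.0, 1.0, 0.0, -0.0]
contact_force: [0.9, 0.3, -0.6]
gripper_width: 28.8
grasp_force: 59.5
```

>>> carry_out(slide=[[0.005, 0.06, 0], [0.01, 0.12, 0], [0.02, 0.17, 0], [0.02, 0.2, 0], [0.02, 0.206, 0], [0.02, 0.206, 0], [0.02, 0.206, 0]], roll=[0, 0, 0, 0, 0, 0, 0], claw=[0, 0, 0, 0, 0, 0, 0])

```text
clock: 6.48
position: [453.3, 301.8, 354.5]
ee_rot: [0.0, 1.0, -0.0, -0.0]
contact_force: [0.6, -0.5, -1.5]
gripper_width: 28.7
grasp_force: 59.6
```

```bash
cat > m.py <<'E'
from h import *
np.set_printoptions(precision=1,suppress=True)
s=read_state();rel((454.5,303,s["position"][2]-154.7));g=s["position"]-[0,0,154.7]
for n in("scene","top"):
    p=get_image(n);save(p,n+"2.png");X=cloud(p);print(n)
    # stem region and ferrule
    for lo,hi,r in((-64,-40,9.5),(-34,-29,16),(-20,-5,15)):
        q=near(X,g[:2],30,g[2]+lo,g[2]+hi);print("  band",lo,hi,len(q),circ(q,r,g[:2]) if len(q)>4 else "")
    q=near(X,g[:2],30,0,g[2]-20);print("  lowest",q[:,2].min()-g[2] if len(q) else "")
    q=near(X,(455,303),30,33,42);print("  neck top",len(q),q.mean(0) if len(q) else "")
E
python3 m.py
```

```text
t 6.47 grasp pt [453.2 301.8 199.8] tool z [-0. -0. -1.] F [ 0.6 -0.5 -1.5] w 28.7 roll to align x=-X: -0.0
(454.5, 303, np.float64(199.8320107179391)) slide m [-0.  0. -0.]
scene
  band -64 -40 60 (array([454.5, 302.6]), np.float64(1.6827953256521486))
  band -34 -29 24 (array([453.9, 303.6]), np.float64(1.9884859586888404))
  band -20 -5 89 (array([452.9, 296.6]), np.float64(5.85131655805185))
  lowest -195.27253060657438
  neck top 68 [451.7 301.8  37.2]
top
  band -64 -40 0 
  band -34 -29 5 (array([456.1, 302.1]), np.float64(1.2704750751013303))
  band -20 -5 6 (array([455.1, 288.9]), np.float64(0.38921444765322805))
  lowest -198.4044056492874
  neck top 120 [455.1 304.   38.5]
```

Run:
```python
import cv2,numpy as np
from h import *
a=cv2.imread("pics/scene2.png")[90:240,110:230];b=cv2.imread("pics/top2.png")[170:270,85:185]
cv2.imwrite("pics/c3.png",np.hstack([cv2.resize(a,(400,500),interpolation=2),cv2.resize(b,(400,400),interpolation=2).repeat(1,0)[:].__class__(shape=(0,)) if 0 else cv2.copyMakeBorder(cv2.resize(b,(400,400),interpolation=2),0,100,0,0,0)]))
np.set_printoptions(precision=1,suppress=True)
for n in("scene","top"):
    X=cloud(get_image(n))
    for z0,z1,r in((20,33,18),(35,41,None),(9,15.5,None)):
        q=near(X,(454,303),34,z0,z1)
        print(n,z0,len(q),circ(q,r,(454,303)) if r else (q.mean(0),cv2.minEnclosingCircle(q[:,:2].astype(np.float32)),np.median(q[:,2])))
```

```text
scene 20 68 (array([454. , 304.2]), np.float64(2.165408973981549))
scene 35 55 (array([452.8, 302.5,  37.8]), ((454.2646789550781, 303.2467041015625), 19.475013732910156), np.float64(38.00069462480718))
scene 9 72 (array([442.4, 291.2,  12.9]), ((451.6341552734375, 301.7920837402344), 29.085050582885742), np.float64(13.24439871223953))
top 20 68 (array([454.6, 302.6]), np.float64(4.377130406384226))
top 35 91 (array([454.2, 304.6,  39. ]), ((453.5730285644531, 304.4790954589844), 18.243623733520508), np.float64(39.42230329178528))
top 9 124 (array([451.3, 297. ,  12.4]), ((453.9956359863281, 302.8423156738281), 33.921104431152344), np.float64(12.524327566790703))
```

View pics/c3.png

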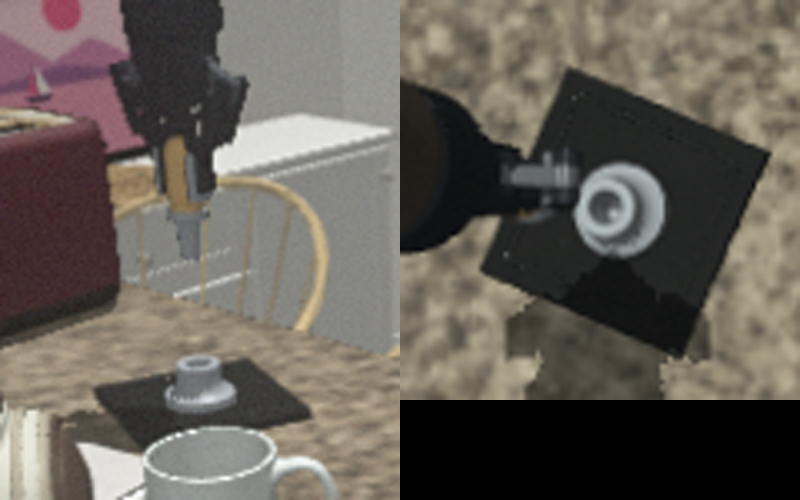

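>>> carry_out(slide=[[-0.0005, 0.0012, 0.03], [-0.0005, 0.0012, 0.06], [-0.0005, 0.0012, 0.078], [-0.0005, 0.0012, 0.084], [-0.0005, 0.0012, 0.084]], roll=[0, 0, 0, 0, 0], claw=[0, 0, 0, 0, 0])

```text
clock: 7.3
position: [454.0, 304.1, 270.9]
ee_rot: [-0.0, 1.0, -0.0, 0.0]
contact_force: [-0.1, 0.1, -0.2]
gripper_width: 28.9
grasp_force: 59.6
```

Run:
```python
from h import *
rel()
p=get_image("scene");save(p,"scene4.png");a=p["img"][150:225,135:215,::-1];
q=get_image("top");b=q["img"][190:250,100:180,::-1]
cv2.imwrite("pics/c4.png",cv2.resize(a,(640,600),interpolation=2))
np.set_printoptions(precision=1,suppress=True)
g=read_state()["position"]-[0,0,154.7];X=cloud(p)
for lo,hi,r in((-62,-42,9.3),(-34,-29,16)):
    w=near(X,g[:2],25,g[2]+lo,g[2]+hi);print(lo,len(w),circ(w,r,g[:2]))
w=near(X,(454,303),30,18,34);print("neck",len(w),circ(w,18,(454,303)))
```

```text
t 7.3 grasp pt [454.  304.1 116.2] tool z [ 2.e-04 -0.e+00 -1.e+00] F [-0.1  0.1 -0.2] w 28.9 roll to align x=-X: 0.0
-62 43 (array([454.8, 305. ]), np.float64(1.6228045802132107))
-34 27 (array([455.8, 305.5]), np.float64(2.315601573541285))
neck 93 (array([453.7, 304.2]), np.float64(2.656996279252935))
```

View pics/c4.png

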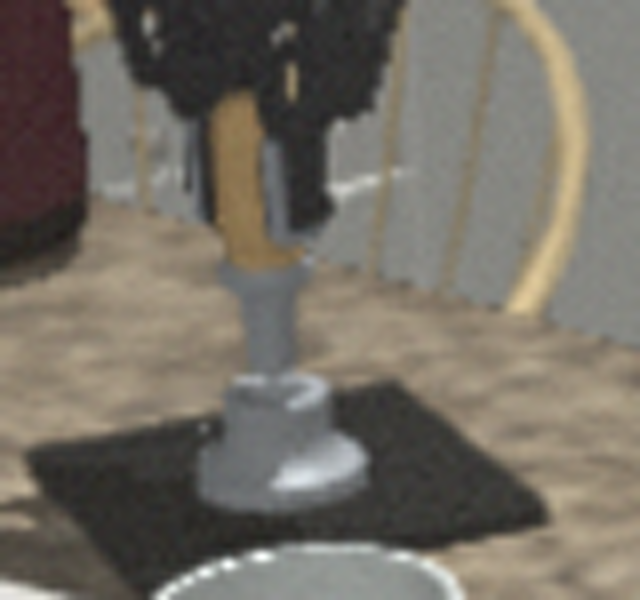

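>>> carry_out(slide=[[0, -0.001, 0], [0, -0.001, 0.003], [0, -0.001, 0.006], [0, -0.001, 0.009], [0, -0.001, 0.012], [0, -0.001, 0.012]], roll=[0, 0, 0, 0, 0, 0], claw=[0, 0, 0, 0, 0, 0])

```text
clock: 8.15
position: [453.7, 303.1, 258.3]
ee_rot: [-0.0, 1.0, -0.0, -0.0]
contact_force: [-0.1, -0.3, -0.9]
gripper_width: 28.6
grasp_force: 59.6
```

>>> carry_out(slide=[[0, 0, 0.003], [0, 0, 0.006], [0, 0, 0.009], [0, 0, 0.011], [0, 0, 0.011]], roll=[0, 0, 0, 0, 0], claw=[0, 0, 0, 0, 0])

```text
clock: 8.78
position: [453.8, 303.3, 247.6]
ee_rot: [-0.0, 1.0, 0.0, -0.0]
contact_force: [0.3, 0.1, -1.2]
gripper_width: 28.6
grasp_force: 59.6
```

Run:
```python
from h import *
s=read_state();print(s["contact_force"],s["wrist_torque"],s["position"])
```

```text
[ 0.30690607  0.0989147  -1.19674784] [ 0.13079455 -0.0077825   0.05292154] [453.77783955 303.25352023 247.57239617]
```

Entering freely; I'll continue in small steps.

>>> carry_out(slide=[[0, 0, 0.0015], [0, 0, 0.003], [0, 0, 0.0035], [0, 0, 0.0035]], roll=[0, 0, 0, 0], claw=[0, 0, 0, 0])

```text
clock: 9.28
position: [453.8, 303.4, 244.2]
ee_rot: [-0.0, 1.0, 0.0, 0.0]
contact_force: [-0.5, 1.2, -2.0]
gripper_width: 28.5
grasp_force: 59.6
```

>>> carry_out(slide=[[0, 0, 0.001], [0, 0, 0.002], [0, 0, 0.002]], roll=[0, 0, 0], claw=[0, 0, 0])

```text
clock: 9.65
position: [453.8, 303.4, 242.2]
ee_rot: [-0.0, 1.0, 0.0, 0.0]
contact_force: [0.2, 1.9, -0.9]
gripper_width: 28.5
grasp_force: 59.7
```

>>> carry_out(slide=[[0, 0.0005, 0.001], [0, 0.0005, 0.002], [0, 0.0005, 0.002]], roll=[0, 0, 0], claw=[0, 0, 0])

```text
clock: 10.02
position: [453.8, 303.7, 240.1]
ee_rot: [-0.0, 1.0, 0.0, 0.0]
contact_force: [0.1, 1.7, -1.9]
gripper_width: 28.8
grasp_force: 59.7
```

>>> carry_out(slide=[[0, 0.0005, 0.001], [0, 0.0005, 0.002], [0, 0.0005, 0.002]], roll=[0, 0, 0], claw=[0, 0, 0])

```text
clock: 10.4
position: [453.7, 304.1, 238.0]
ee_rot: [-0.0, 1.0, -0.0, -0.0]
contact_force: [0.5, 1.8, -0.8]
gripper_width: 28.6
grasp_force: 59.6
```

>>> carry_out(slide=[[0, 0.0005, 0.001], [0, 0.0005, 0.0015], [0, 0.0005, 0.0015]], roll=[0, 0, 0], claw=[0, 0, 0])

```text
clock: 10.78
position: [453.7, 304.3, 236.6]
ee_rot: [-0.0, 1.0, -0.0, -0.0]
contact_force: [1.1, -0.8, -1.0]
gripper_width: 28.7
grasp_force: 59.6
```

>>> carry_out(slide=[[0, 0, 0.001], [0, 0, 0.001]], roll=[0, 0], claw=[0, 0])

```text
clock: 11.02
position: [453.8, 304.4, 236.1]
ee_rot: [-0.0, 1.0, -0.0, -0.0]
contact_force: [1.0, -3.2, 3.6]
gripper_width: 28.7
grasp_force: 60.2
```

>>> carry_out(slide=[[0, 0, 0], [0, 0, 0], [0, -0.0005, 0]], roll=[0, 0, 0], claw=[0.045, 0.045, 0.045])

```text
clock: 11.4
position: [453.7, 304.4, 235.6]
ee_rot: [-0.0, 1.0, 0.0, -0.0]
contact_force: [0.4, 0.5, -0.0]
gripper_width: 45.0
grasp_force: 0.0
```

Run:
```python
from h import *
np.set_printoptions(precision=1,suppress=True)
rel()
g=read_state()["position"]-[0,0,154.7]
for n in("scene","top"):
    p=get_image(n);X=cloud(p)
    if n=="scene": cv2.imwrite("pics/c5.png",cv2.resize(p["img"][150:225,135:215,::-1],(640,600),interpolation=2))
    for lo,hi,r in((19,33,18),(46,52,16),(64,80,15)):
        w=near(X,(454,304),24 if lo<60 else 17,lo,hi);print(n,lo,len(w),circ(w,r,(454,304)) if len(w)>4 else "")
```

```text
t 11.4 grasp pt [453.7 304.4  80.9] tool z [-0.  0. -1.] F [ 0.4  0.5 -0. ] w 45.0 roll to align x=-X: 0.0
scene 19 71 (array([453.7, 304.5]), np.float64(1.887384951545028))
scene 46 27 (array([454.4, 305. ]), np.float64(2.1119374319234883))
scene 64 39 (array([454.4, 306. ]), np.float64(1.5987868723539616))
top 19 21 (array([454. , 304.2]), np.float64(1.6649336320892438))
top 46 3 
top 64 0
```

View pics/c5.png

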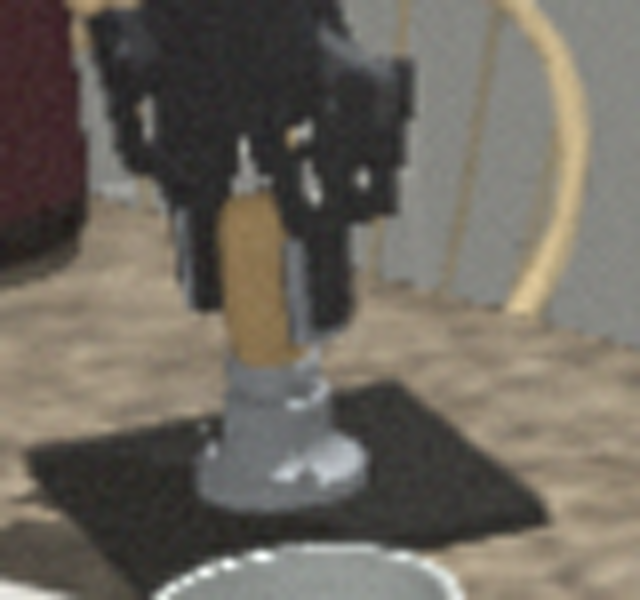

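>>> carry_out(slide=[[0, 0, 0], [0, 0, 0], [0, 0, 0], [0, 0, 0]], roll=[0, 0, 0, 0], claw=[0, 0, 0, 0])

```text
clock: 12.0
position: [453.7, 304.1, 235.7]
ee_rot: [-0.0, 1.0, -0.0, -0.0]
contact_force: [0.8, -0.6, 0.1]
gripper_width: 28.8
grasp_force: 59.0
```

>>> carry_out(slide=[[0, 0, 0.0006], [0, 0, 0.0006]], roll=[0, 0], claw=[0, 0])

```text
clock: 12.25
position: [453.7, 304.2, 235.7]
ee_rot: [-0.0, 1.0, -0.0, 0.0]
contact_force: [-1.8, -1.9, 4.2]
gripper_width: 28.4
grasp_force: 59.0
```

>>> carry_out(slide=[[0, 0, 0.0008], [0, 0, 0.0008]], roll=[0, 0], claw=[0, 0])

```text
clock: 12.5
position: [453.8, 304.2, 235.5]
ee_rot: [-0.001, 1.0, -0.0, 0.0]
contact_force: [-2.9, -1.5, 8.5]
gripper_width: 28.7
grasp_force: 59.4
```

Run:
```python
from h import *
s=read_state();print(s["contact_force"],s["wrist_torque"],s["position"])
```

```text
[-2.86724313 -1.48994745  8.48707517] [-0.51915087  0.81248351  0.02518796] [453.78960644 304.186816   235.51275768]
```

>>> carry_out(slide=[[0, 0, 0], [0, 0, -0.001], [0.0007, -0.0003, -0.001], [0.0007, -0.0003, -0.001], [0.0007, -0.0003, -0.001], [0.0007, -0.0003, -0.001]], roll=[0, 0, 0, 0, 0, 0], claw=[0.04, 0.04, 0.0, 0, 0, 0])

```text
clock: 13.25
position: [453.2, 304.0, 235.2]
ee_rot: [-0.0, 1.0, 0.0, 0.0]
contact_force: [1.8, 1.2, -1.7]
gripper_width: 28.6
grasp_force: 59.2
```

>>> carry_out(slide=[[0, 0, 0.0008], [0, 0, 0.0012], [0, 0, 0.0012]], roll=[0, 0, 0], claw=[0, 0, 0])

```text
clock: 13.62
position: [453.2, 304.0, 235.2]
ee_rot: [-0.001, 1.0, 0.0, 0.001]
contact_force: [0.1, -0.9, 5.9]
gripper_width: 28.7
grasp_force: 59.4
```

>>> carry_out(slide=[[0, 0, 0.0006], [0, 0, 0.0012], [0, 0, 0.0012]], roll=[0, 0, 0], claw=[0, 0, 0])

```text
clock: 14.0
position: [453.3, 304.1, 235.1]
ee_rot: [-0.001, 1.0, 0.0, 0.001]
contact_force: [-3.3, -1.4, 12.2]
gripper_width: 28.1
grasp_force: 60.1
```

>>> carry_out(slide=[[0.0005, -0.0002, 0.0006], [0.0005, -0.0002, 0.0011], [0.0005, -0.0002, 0.0011]], roll=[0, 0, 0], claw=[0, 0, 0])

```text
clock: 14.38
position: [453.0, 304.0, 235.0]
ee_rot: [-0.001, 1.0, 0.001, 0.001]
contact_force: [-2.0, -2.2, 15.9]
gripper_width: 29.1
grasp_force: 60.6
```

>>> carry_out(slide=[[0.0004, -0.0003, 0.0006], [0.0004, -0.0003, 0.0008], [0.0004, -0.0003, 0.0008]], roll=[0, 0, 0], claw=[0, 0, 0])

```text
clock: 14.75
position: [452.9, 303.9, 234.9]
ee_rot: [-0.001, 1.0, 0.001, 0.002]
contact_force: [-2.3, -2.0, 19.0]
gripper_width: 28.7
grasp_force: 60.8
```

Run:
```python
from h import *
np.set_printoptions(precision=2,suppress=True)
F=[];
for i in range(2):
    p=get_image("scene");s=read_state();F.append(s["contact_force"])
print(F,s["wrist_torque"],s["position"])
X=cloud(p)
for lo,hi,r in((19,33,18),(45,51,16),(64,80,15)):
    w=near(X,(454,304),24 if lo<60 else 17,lo,hi);print(lo,len(w),circ(w,r,(454,304)) if len(w)>4 else "")
```

```text
[array([-2.81, -2.91, 19.74]), array([-2.65, -3.07, 19.05])] [-0.73  0.89 -0.02] [452.86 303.87 234.87]
19 66 (array([454.72, 304.64]), np.float64(1.7869803408873122))
45 30 (array([454.48, 305.74]), np.float64(1.4021821285454574))
64 35 (array([454.73, 304.26]), np.float64(1.589919269558793))
```

>>> carry_out(slide=[[0, 0, -0.002], [0, 0, -0.0038], [0, 0, -0.0038], [0, 0, -0.0038], [0, 0, -0.0038], [0, 0, -0.0038], [0, 0, -0.0038], [0, 0, -0.0038]], roll=[0, 0, 0, 0, 0, 0, 0, 0], claw=[0, 0, 0.04, 0.04, 0, 0, 0, 0])

```text
clock: 15.85
position: [452.0, 303.4, 234.5]
ee_rot: [-0.0, 1.0, -0.0, -0.0]
contact_force: [-0.8, 1.4, -2.5]
gripper_width: 29.0
grasp_force: 59.2
```

>>> carry_out(slide=[[0, 0, 0.001], [0, 0, 0.002], [0, 0, 0.002]], roll=[0, 0, 0], claw=[0, 0, 0])

```text
clock: 16.23
position: [452.0, 303.4, 234.4]
ee_rot: [-0.001, 1.0, -0.0, 0.0]
contact_force: [-4.4, 0.6, 9.9]
gripper_width: 28.5
grasp_force: 60.1
```

>>> carry_out(slide=[[0.0006, 0, 0.0006], [0.001, 0, 0.0012], [0.001, 0, 0.0018], [0.001, 0, 0.0018]], roll=[0, 0, 0, 0], claw=[0, 0, 0, 0])

```text
clock: 16.73
position: [451.6, 303.4, 234.3]
ee_rot: [-0.001, 1.0, 0.0, 0.001]
contact_force: [-4.7, -3.3, 17.3]
gripper_width: 28.7
grasp_force: 60.9
```

>>> carry_out(slide=[[0.0005, -0.0003, 0.0004], [0.0007, -0.0005, 0.0008], [0.0007, -0.0005, 0.0008]], roll=[0, 0, 0], claw=[0, 0, 0])

```text
clock: 17.1
position: [451.3, 303.2, 234.2]
ee_rot: [-0.001, 1.0, 0.001, 0.002]
contact_force: [-4.0, -2.7, 20.0]
gripper_width: 28.9
grasp_force: 61.1
```

Run:
```python
from h import *
np.set_printoptions(precision=2,suppress=True)
p=get_image("scene");s=read_state()
print(s["contact_force"],s["wrist_torque"],s["position"])
X=cloud(p)
for lo,hi,r in((19,33,18),(45,51,16),(64,80,15)):
    w=near(X,(454,304),24 if lo<60 else 17,lo,hi);print(lo,len(w),circ(w,r,(454,304)) if len(w)>4 else "")
cv2.imwrite("pics/c6.png",cv2.resize(p["img"][150:225,135:215,::-1],(640,600),interpolation=2))
```

```text
[-4.21 -2.4  19.54] [-0.86  1.33 -0.04] [451.29 303.2  234.22]
19 76 (array([453.4 , 303.72]), np.float64(2.101678972778146))
45 28 (array([453.5, 304.4]), np.float64(2.118571387278088))
64 26 (array([453.92, 304.35]), np.float64(1.5578874327321912))
```

View pics/c6.png

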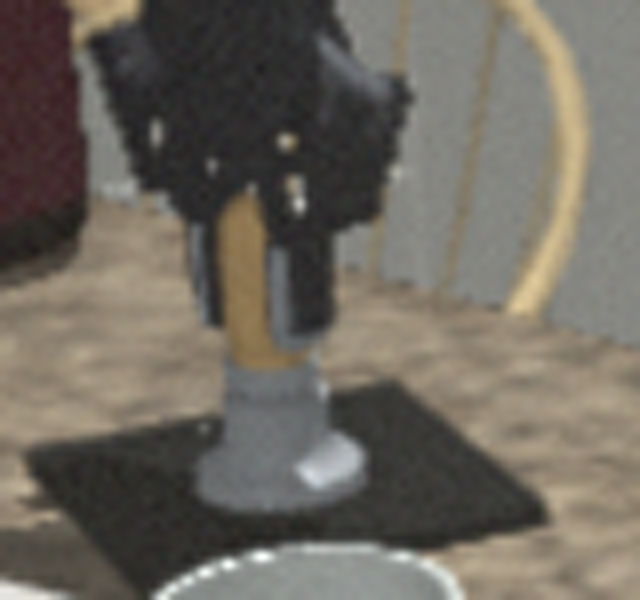

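The handle is upright in the socket: the grip at (250,280) is in line with the neck at (277,400), and the press reads about 20 N. Next I'll lift a little.

>>> carry_out(slide=[[0, 0, -0.003], [0, 0, -0.006], [0, 0, -0.012], [0, 0, -0.02], [0, 0, -0.025], [0, 0, -0.025]], roll=[0, 0, 0, 0, 0, 0], claw=[0, 0, 0, 0, 0, 0])

```text
clock: 17.9
position: [450.4, 302.9, 255.6]
ee_rot: [-0.0, 1.0, 0.0, 0.0]
contact_force: [-1.4, 0.5, -5.9]
gripper_width: 28.4
grasp_force: 60.0
```

>>> carry_out(slide=[[0, 0, -0.03], [0, 0, -0.07], [0, -0.03, -0.1], [-0.005, -0.08, -0.1], [-0.01, -0.13, -0.1], [-0.015, -0.18, -0.1], [-0.02, -0.23, -0.1], [-0.025, -0.28, -0.1]], roll=[0, 0, 0, 0, 0, 0, 0, 0], claw=[0, 0, 0, 0, 0, 0, 0, 0])

```text
clock: 18.9
position: [475.1, 21.2, 355.0]
ee_rot: [-0.0, 1.0, 0.0, -0.0]
contact_force: [1.5, 1.0, -5.7]
gripper_width: 29.0
grasp_force: 61.0
```

>>> carry_out(slide=[[-0.004, -0.05, 0], [-0.008, -0.1, 0], [-0.012, -0.15, 0], [-0.013, -0.18, 0], [-0.013, -0.196, 0], [-0.013, -0.196, 0.03], [-0.013, -0.196, 0.03], [-0.013, -0.196, 0.03]], roll=[0, 0, 0, 0, 0, 0, 0, 0], claw=[0, 0, 0, 0, 0, 0, 0, 0])

```text
clock: 19.9
position: [489.2, -172.7, 326.0]
ee_rot: [-0.001, 1.0, -0.0, 0.0]
contact_force: [0.3, -0.7, -6.1]
gripper_width: 29.1
grasp_force: 60.9
```

Run:
```python
from h import *
np.set_printoptions(precision=1,suppress=True)
rel();s=read_state();g=s["position"]-[0,0,154.7]
for n in("scene","top"):
    p=get_image(n);save(p,n+"7.png");X=cloud(p)
    w=near(X,g[:2],40,g[2]-85,g[2]-30);print(n,"low",w[:,2].min(),g[2])
    for lo,hi,r in((-74,-67.5,29),(-61,-44,18),(-34,-29,16)):
        w=near(X,g[:2],36,g[2]+lo,g[2]+hi);print(lo,len(w),circ(w,r,g[:2]) if len(w)>4 else "")
    w=near(X,(470,-160),130,42,48);print("station",len(w),cv2.minAreaRect(w[:,:2].astype(np.float32)))
    w=near(X,(464,-90),40,60,70);print("lev",w.mean(0),circ(w,0,(464,-90))[0],cv2.minEnclosingCircle(w[:,:2].astype(np.float32)))
a=cv2.imread("pics/scene7.png")[150:280,250:390];b=cv2.imread("pics/top7.png")[160:260,270:370]
cv2.imwrite("pics/c7.png",np.hstack([cv2.resize(a,(400,400),interpolation=2),cv2.resize(b,(400,400),interpolation=2)]))
```

```text
t 19.9 grasp pt [ 489.4 -172.8  171.3] tool z [ 0. -0. -1.] F [ 0.3 -0.7 -6.1] w 29.1 roll to align x=-X: 0.1
scene low 93.71915801690841 171.25047487197781
-74 75 (array([ 490.8, -170.7]), np.float64(1.2966930342105472))
-61 135 (array([ 490.3, -170.8]), np.float64(1.3270914157237532))
-34 33 (array([ 491.2, -170.2]), np.float64(1.1160764215233256))
station 1053 ((481.3808288574219, -149.9601593017578), (97.10095977783203, 220.67623901367188), 16.3951473236084)
lev [459.7 -90.4  63.4] [459.2 -90.6] ((461.6514892578125, -88.68841552734375), 27.22747039794922)
top low 95.22962724807553 171.25047487197781
-74 10 (array([ 492.1, -172.3]), np.float64(1.031507190334379))
-61 38 (array([ 490.5, -170. ]), np.float64(2.412304927372933))
-34 3 
station 806 ((458.3816833496094, -167.4088592529297), (77.48075103759766, 206.01271057128906), 4.2329816818237305)
lev [463.6 -89.4  64.9] [463.5 -89.4] ((464.44293212890625, -89.30221557617188), 26.262828826904297)
```

View pics/c7.png

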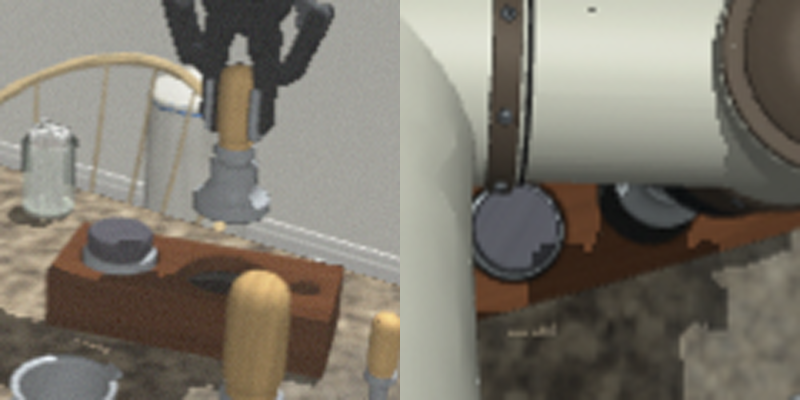

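>>> carry_out(slide=[[0.003, -0.0006, 0.02], [0.003, -0.0006, 0.038], [0.003, -0.0006, 0.046], [0.003, -0.0006, 0.047], [0.003, -0.0006, 0.047]], roll=[0, 0, 0, 0, 0], claw=[0, 0, 0, 0, 0])

```text
clock: 20.62
position: [486.3, -173.7, 279.1]
ee_rot: [-0.001, 1.0, -0.0, 0.001]
contact_force: [-0.3, -0.3, -6.9]
gripper_width: 28.7
grasp_force: 61.3
```

Run:
```python
from h import *
np.set_printoptions(precision=1,suppress=True)
rel();s=read_state();g=s["position"]-[0,0,154.7]
p=get_image("scene");X=cloud(p)
for lo,hi,r in((-74,-67.5,29),(-61,-44,18)):
    w=near(X,g[:2],36,g[2]+lo,g[2]+hi);print(lo,len(w),circ(w,r,g[:2]))
b=p["img"][195:270,280:380,::-1];cv2.imwrite("pics/c8.png",cv2.resize(b,(800,600),interpolation=2))
```

```text
t 20.62 grasp pt [ 486.6 -173.7  124.4] tool z [ 0. -0. -1.] F [-0.3 -0.3 -6.9] w 28.7 roll to align x=-X: 0.1
-74 50 (array([ 488.3, -170.8]), np.float64(1.5478730399950529))
-61 123 (array([ 487.5, -171.7]), np.float64(1.2889048854270717))
```

View pics/c8.png

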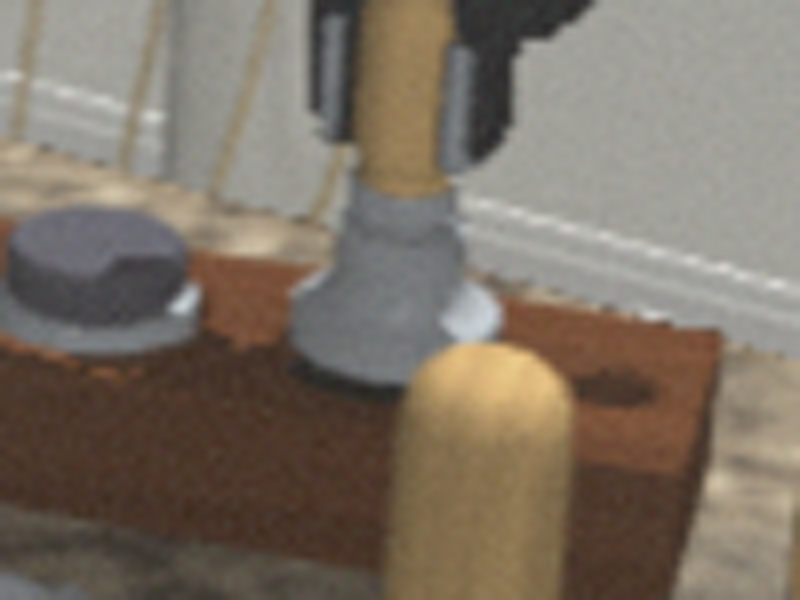

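>>> carry_out(slide=[[0.0003, 0, 0.002], [0.0003, 0, 0.004], [0.0003, 0, 0.006], [0.0003, 0, 0.008], [0.0003, 0, 0.008]], roll=[0, 0, 0, 0, 0], claw=[0, 0, 0, 0, 0])

```text
clock: 21.3
position: [485.4, -173.7, 269.9]
ee_rot: [-0.0, 1.0, 0.0, -0.0]
contact_force: [1.0, -0.2, -6.8]
gripper_width: 28.7
grasp_force: 61.3
```

>>> carry_out(slide=[[-0.0003, 0, 0.002], [-0.0003, 0, 0.004], [-0.0003, 0, 0.006], [-0.0003, 0, 0.007], [-0.0003, 0, 0.007]], roll=[0, 0, 0, 0, 0], claw=[0, 0, 0, 0, 0])

```text
clock: 21.92
position: [485.8, -173.7, 263.1]
ee_rot: [-0.0, 1.0, -0.0, -0.0]
contact_force: [-0.3, -0.7, -6.5]
gripper_width: 29.0
grasp_force: 61.3
```

>>> carry_out(slide=[[0, 0, 0.0005], [0, 0, 0.001], [0, 0, 0.0015], [0, 0, 0.0015]], roll=[0, 0, 0, 0], claw=[0, 0, 0, 0])

```text
clock: 22.42
position: [485.8, -173.7, 261.7]
ee_rot: [-0.0, 1.0, -0.0, -0.0]
contact_force: [0.2, -0.2, -6.1]
gripper_width: 28.6
grasp_force: 61.3
```

>>> carry_out(slide=[[0, 0, 0.0005], [0, 0, 0.001], [0, 0, 0.0015], [0, 0, 0.0015]], roll=[0, 0, 0, 0], claw=[0, 0, 0, 0])

```text
clock: 22.92
position: [485.9, -173.6, 261.4]
ee_rot: [-0.001, 1.0, -0.0, 0.0]
contact_force: [-2.8, 1.8, 5.1]
gripper_width: 29.1
grasp_force: 62.1
```

>>> carry_out(slide=[[0, 0, -0.001], [0, 0, -0.001], [0, 0, -0.001], [0, 0, -0.001], [0, 0, -0.02], [0, 0, -0.06], [0, 0, -0.11], [0, 0, -0.15]], roll=[0, 0, 0, 0, 0, 0, 0, 0], claw=[0, 0.06, 0.07, 0.07, 0.07, 0.07, 0.07, 0.07])

```text
clock: 23.92
position: [485.8, -173.8, 412.5]
ee_rot: [-0.0, 1.0, -0.0, 0.001]
contact_force: [0.2, 0.0, 0.2]
gripper_width: 69.6
grasp_force: 0.0
```

>>> carry_out(slide=[[0.03, 0.04, 0], [0.06, 0.08, 0], [0.06, 0.13, 0], [0.06, 0.18, 0], [0.06, 0.23, 0], [0.06, 0.23, 0]], roll=[0, 0, 0, 0, 0, 0], claw=[0.07, 0.07, 0.07, 0.07, 0.07, 0.07])

```text
clock: 24.68
position: [425.7, 58.7, 410.5]
ee_rot: [-0.003, 1.0, 0.0, 0.001]
contact_force: [-0.1, -0.8, 0.2]
gripper_width: 69.8
grasp_force: 0.0
```

Run:
```python
from h import *
np.set_printoptions(precision=1,suppress=True)
rel()
for n in("scene","top"):
    p=get_image(n);X=cloud(p)
    for lo,hi,r in((33,40,29),(46,64,18),(80,120,15)):
        w=near(X,(488,-173),34 if lo<40 else 24,lo,hi);print(n,lo,len(w),circ(w,r,(488,-173)) if len(w)>4 else "",w[:,2].max() if len(w) else"")
    b=p["img"][165:270,280:380,::-1] if n=="scene" else p["img"][160:265,275:375,::-1]
    if n=="scene":a=b
cv2.imwrite("pics/c9.png",np.hstack([cv2.resize(x,(400,420),interpolation=2) for x in(a,b)]))
```

```text
t 24.68 grasp pt [425.9  58.8 255.8] tool z [ 0.  0. -1.] F [-0.1 -0.8  0.2] w 69.8 roll to align x=-X: 0.3
scene 33 5 (array([ 491.1, -168.4]), np.float64(1.132021785448656)) 39.3401892429365
scene 46 119 (array([ 486.8, -171.4]), np.float64(1.3181701784451925)) 63.930152430436294
scene 80 218 (array([ 487.6, -171.1]), np.float64(1.390897015335071)) 119.97087382563456
top 33 41 (array([ 488.5, -174. ]), np.float64(1.9776704061854655)) 39.975082810427466
top 46 61 (array([ 486.8, -172.2]), np.float64(2.0762558795622037)) 63.57008339575111
top 80 34 (array([ 487.7, -173. ]), np.float64(0.37830843428286864)) 118.45771909839118
```

View pics/c9.png

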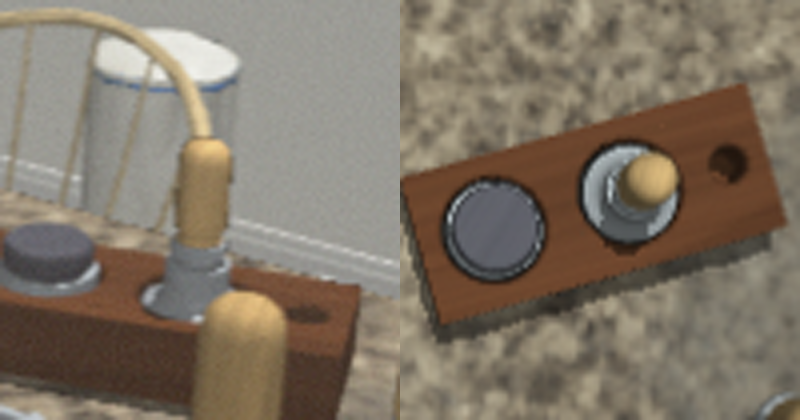

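The tamper stands upright and fully home in the well: (205,290) in the left half of the crop, (630,190) in the right half. The leveller is undisturbed and the robot is clear, so I'm handing in.

```bash
python3 -c "
from bench import *
print(job_done())"
```

```text
the job is handed in; nothing more can be done
None
```

The tamper handle is pressed into its base with about 20 N, and the tamper stands upright and fully home in the station's empty well; I handed the job in at about 25 s of the 67 s allowed.

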